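# Roll the specimen jar up to the label reader and start the read

### The job

With the fingertips, push the specimen jar that lies at the foot of the label reader's ramp up the slope until it drops into the cradle and rests against the stop; keep a finger on it all the way so that it never rolls freely up or back down the ramp, and do not lift it. Then press the green button fully down with a fingertip to start the read, and let go. Leave everything else on the bench alone, and do not press the button before the jar is in place.

Things in the scene. Friction and masses are not known exactly. Their poses are not given: they have to be found in the camera images.
- jar: Closed specimen jar, a plain cylinder 42 mm in diameter and 70 mm long (60 to 130 g), white with a barcode label and an orange cap end. It lies on its side on the reader's level apron between the side rails, square across them, free to roll. Origin at its centre; its y axis is the cylinder's axis (the cap end is +y), x and z turn as it rolls.
- reader: White label reader with blue rails, fixed, 327 x 96 mm. Origin under it on the bench; x points uphill along the ramp, level; z up. Along x (mm): level apron -165 to -70, surface 6 above the bench, open at its low end; ramp -70 to 70; cradle 70 to the stop face at 107; the block behind it to 162, 54 high.
- ramp: The reader's grey sloping surface: 7 degrees, 141 mm long, from 6 to 23 mm above the bench. Origin at its foot, mid-width, on the surface; x points up the slope, z square off it. The channel is 75 mm wide between rails 6 mm thick and 14 mm high, along apron and ramp alike.
- seat (a point): Where the jar's centre is when it lies in the cradle against the stop: 86 mm along the reader's x, 39 mm above the bench. The cradle's floor is 18 mm above the bench, 5 mm below the ramp's top edge, and this step keeps the jar there. Rail tops beside it are 37 mm above the bench.
- trigger (a joint): Green start button's travel: 0 up, 0.006 m fully down; spring, 4 N fully down.
- trigger_top (a point): Centre of the top of the green button, 34 mm in diameter, facing up, on a fixed grey housing that stands on the bench to the left or the right of the reader.
- timer: White bench timer, 50 x 75 x 22 mm, loose, not to be disturbed. Origin under its centre.
- spare_jar: A second jar of the same kind, standing upright, 42 mm in diameter, 70 mm high, loose, not to be disturbed. Origin under its centre.
- tweezers: Steel tweezers lying flat, 143 mm long (along x), 6 mm high, loose, not to be disturbed. Origin under them.
- marker: Blue and white square marker pen lying flat, 130 mm long (along x), 14 mm high, loose, not to be disturbed. Origin under it.
There are look-alikes about, which are no part of the job. Leave any purple look-alike of the jar alone.

How it is judged:
By the outcome, as a careful person would: the job done as asked, in the order asked, and still so for the second after the job is handed in, with the robot touching nothing.
It also fails if it takes over 58 s, if anything falls off the work surface, if the arm or the gripper's body presses on something with over 40 N, if the wrist force passes 120 N, or if a joint passes its speed limit or range.

### The arm

A 6-joint arm with a two-finger parallel gripper is mounted at the origin on the work surface. World frame = base frame: x ahead of the robot, y to its left, z up, the work surface at z = 0. Lengths are in mm, angles in rad, forces in N, time in s.
With the tool pointing down it reaches from about 400 to 825 mm from the base axis. Payload 7 kg.
Tool frame: the origin (TCP) lies at the very end of the fingers, on their centre line; the grasp point (between the pads) lies ctrl.grip_depth behind it (ctrl.grip_depth is the distance from the TCP to the grasp point, in mm); z points along the fingers, y is the direction in which the jaws open and shut (so a half turn about z gives the same grasp; the last joint's range is limited). The gripper opens to 85 mm and grips with 20 to 120 N. Pads are 22 mm wide; open, the fingers measure 114 mm over their backs; the gripper's body (76 mm by 85 mm) begins 54 mm behind the grasp point. The pads swing forward as they close: fully open they stand 13 mm farther back than shut.
Start: joints at [-0.887, 0.359, 0.012, 0, -1.224, -0.288], TCP at [260.216, -622.802, 231.302] pointing down, gripper open.
Joint ranges: [-3.07, 3.07], [-1.43, 2.12], [-1.02, 1.25], [-3.03, 1.67], [-3.05, -0], [-3.03, 3.03]. Speed limits (rad/s): [2.39, 2.39, 3.01, 3.14, 3.14, 3.14].

### API

Orientations are given as [roll, pitch, yaw] about the fixed x, y, z axes, in that order (R = Rz(yaw) Ry(pitch) Rx(roll)).
In Python, from cell import ctrl gives the robot as it stands. The module is installed in compiled form; this text tells all that it offers.
- The arm moves only by the tool carry_out, never from a script. Its argument "commands" is a list that holds one entry, the list of rows, each a list of 4 numbers: the shift along the tool's x, y, z in m, then the turn about the tool's z in rad. A call has 1 to 10 rows; each row shifts and turns the commanded pose from where the row before left it, along the tool's axes as they then stand; what a row does not reach is not made up. A row lasts 1/8 s, in which the tool goes at most 62.5 mm and 10.7 degrees, less where a joint would pass 70% of its speed; a pose out of reach is approached as far as the arm can. A call with a gripper value outside its range is refused whole. "grip" is the closure, from -1 (fully open) to 1 (shut), so that 0 is half open, set as the call begins (left out, the last holds). The fingers move at their own pace and stop on an object; "newtons" is the grip in N (left out, the last holds). Time passes only in rows, so rows that do not move let the fingers close. It gives the time, the measured TCP pose, the force and the opening at its end, in the units of the state.
- ctrl.observe(): the state, without advancing time (a new reading comes with each control period).
- ctrl.grab_frame(name): name is "scene" or "top" or "wrist"; returns (picture, depth): 400x640x3 uint8, red, green, blue; 400x640 float32, mm along the optical axis (not along the pixel's ray), 0 where there is no reading.
- ctrl.get_calibration(name): a dict with "fx", "fy", "cx", "cy" (pixels), "eye" and "orientation" of the camera in the world; the wrist camera has in their place "mount" (4x4, takes a point from camera to tool coordinates, whose origin is the TCP and whose axes are the flange's). Camera axes: x right, y up, looking along -z (the intrinsics and any distortion apply to the point x, -y, -z); pixel columns grow to the right and rows downward; lengths in mm; the calibration is good to about 2 mm. A picture is of the moment at which its call begins: read the wrist's pose just before it. get_calibration takes no time and is no camera call.
- ctrl.finish_job(): hands the job in, once; it reports no verdict.
Trained networks look in the newest picture that a camera, given by its name, has taken for a name from the list of things; names that differ only in an ending like _2 or _b are one class to them, and where a whole thing is asked for, a point or a joint stands for the part that bears it (a point fixed in the world has none). Each returns a list of dicts, best first, with "score" (0 to 1); they miss things now and then, are a little off and sometimes report something else, mostly with a low value. They report only what shows in the picture. A call takes as long as a camera call. They do not tell look-alikes from the thing itself.
- ctrl.boxes_of(camera, name): "point" ([x, y, z] in mm, in the coordinates of the camera as it stood for that picture, good to about 4 mm: the middle of the surface that is visible of it).
- ctrl.regions_of(camera, name): "pixels" (400x640 bool, what is visible of it).
- ctrl.place_of(camera, name): "point" ([x, y, z] in mm, in the coordinates of the camera as it stood for that picture, good to about 4 mm: a listed point, or the origin of a listed thing).
The state is a dict: "clock": time; "joint_pos": joint angles; "qvel": joint speeds; "joint_efforts": joint torques, N m; "eef_pos": TCP position; "ee_rot": TCP orientation; "contact_force": force on the tool from outside, world axes, zero at the start; "ft_torque": the same for the moment, N m; "gripper_width": finger opening in mm.
Only numpy, scipy, OpenCV 4.12 (cv2) and the standard library are available. Lean on these libraries where they do the work, as an engineer would, in place of code of your own. Each camera call takes 0.05 s, during which the arm holds its last target.

## Working session

There is one attempt and no reset: what is moved stays moved. The work goes in short steps, Python scripts to look and compute and a tool call to move; the robot and the scene stay as the last step left them, time stands still between calls to the robot, and variables do not carry over. Pictures are saved under pics/ and viewed, and the job is handed in when it is done.

Besides the shell and the picture viewer there is one more tool, called after "Call:" as a command line: name --argument value ..., lists and objects as JSON in quotes. carry_out: Moves the arm, as the interface text tells. Its arguments: {"type":"object","properties":{"commands":{"type":"array","items":{"type":"array","items":{"type":"array","items":{"type":"number"}}}},"grip":{"type":"number"},"newtons":{"type":"number"}},"required":["commands"]}

```bash
ls; mkdir -p pics; cat > h.py <<'E'
import numpy as np, cv2
from cell import ctrl
from scipy.spatial.transform import Rotation as R
def save(name,fn):
    p,d=ctrl.grab_frame(name); cv2.imwrite('pics/'+fn,p[:,:,::-1]); np.save('pics/'+fn+'.npy',d); return p,d
E
python3 - <<'E'
from h import *
for c in ('scene','top','wrist'): print(c,ctrl.get_calibration(c))
save('scene','s0.png');save('top','t0.png')
print(ctrl.observe(),ctrl.grip_depth)
E
```

```text
pics
scene {'fx': 469.02350255665084, 'fy': 469.02350255665084, 'cx': 315.5761696813769, 'cy': 208.0604365400558, 'eye': array([1109.57116766, -709.04731909,  893.31767962]), 'orientation': array([0.85262763, 0.01266594, 0.62124379])}
top {'fx': 453.869387373806, 'fy': 453.869387373806, 'cx': 325.61983432135514, 'cy': 207.8289567761598, 'eye': array([ 406.24423332,   92.16851514, 1348.35240213]), 'orientation': array([ 8.34010738e-02, -7.76876550e-04, -1.55947305e+00])}
wrist {'fx': 284.1160964989106, 'fy': 284.1160964989106, 'cx': 317.09802787629195, 'cy': 196.6206146682237, 'mount': array([[ 4.85060023e-04,  9.61428981e-01,  2.75052864e-01,
         6.87062989e+01],
       [ 9.99999881e-01, -4.50946082e-04, -1.87263394e-04,
        -6.74907718e-01],
       [-5.60064424e-05,  2.75052923e-01, -9.61429086e-01,
        -1.43151885e+02],
       [ 0.00000000e+00,  0.00000000e+00,  0.00000000e+00,
         1.00000000e+00]])}
{'clock': 0.1, 'joint_pos': array([-8.86880565e-01,  3.59303008e-01,  1.11508577e-02, -2.89416931e-04,
       -1.22409016e+00, -2.88129237e-01]), 'qvel': array([-0.00049333, -0.00079769,  0.00130636, -0.00139425, -0.00049858,
       -0.00025642]), 'joint_efforts': array([-3.60182210e-03, -5.84762192e+01,  2.94107991e+01,  6.95442885e+00,
       -3.11490709e-03, -1.72916691e-05]), 'eef_pos': array([ 260.06001531, -622.43044332,  230.46890193]), 'ee_rot': array([ 3.14012896e+00, -1.50055353e-04, -2.74590456e+00]), 'contact_force': array([-0.75107354,  0.56458996,  0.06134641]), 'ft_torque': array([0.01584603, 0.02050543, 0.03348243]), 'gripper_width': 85.24119899152817} 18.700000000000003
```

View pics/s0.png

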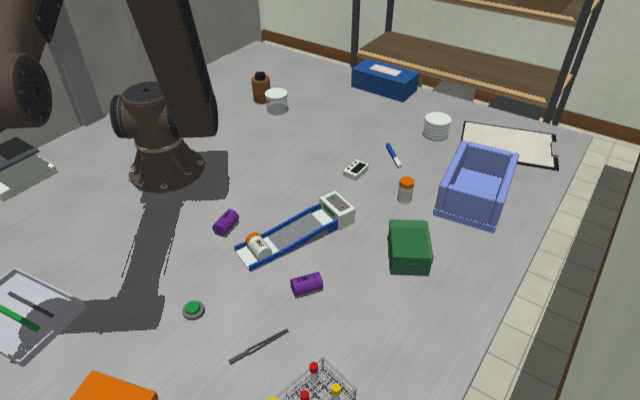

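View pics/t0.png

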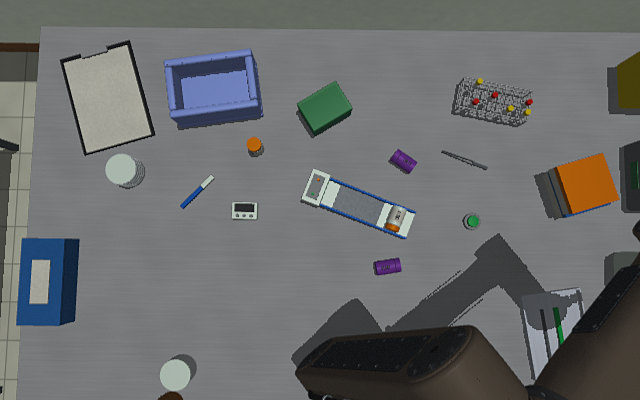

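The top view shows the reader running from its block (315,188) to the apron end (410,225), with the jar at (396,218). The green button is at (472,221), and two purple look-alikes are at (403,161) and (387,266). Next I'll measure positions.

```bash
cat >> h.py <<'E'
def deproj(cal,u,v,z):
    return np.stack([(u-cal['cx'])/cal['fx']*z,-(v-cal['cy'])/cal['fy']*z,-z],-1)
def cam2w(name,p,obs=None):
    c=ctrl.get_calibration(name)
    if name!='wrist':
        return R.from_euler('xyz',c['orientation']).apply(p)+c['eye']
    o=obs
    M=c['mount']; q=np.asarray(p)@M[:3,:3].T+M[:3,3]
    return R.from_euler('xyz',o['ee_rot']).apply(q)+o['eef_pos']
def cloud(name,d,obs=None):
    c=ctrl.get_calibration(name); v,u=np.mgrid[:400,:640]
    return cam2w(name,deproj(c,u,v,d.astype(float)).reshape(-1,3),obs).reshape(400,640,3)
E
python3 - <<'E'
from h import *
d=np.load('pics/t0.png.npy'); W=cloud('top',d)
for n,(u,v) in dict(table=(300,300),jar=(396,218),button=(472,221),apronend=(408,232),block=(316,184),purple1=(403,161),purple2=(387,266),tw=(465,160)).items(): print(n,W[v,u].round(1),d[v,u])
for n in ['reader','ramp','seat','trigger_top','jar','tweezers','timer','spare_jar','marker']:
  for c in ('top','scene'):
    for r in ctrl.place_of(c,n)[:3]: print(n,c,round(r['score'],2),cam2w(c,np.array(r['point'])).round(1))
p=cv2.imread('pics/t0.png')[150:260,290:500]; cv2.imwrite('pics/t0c.png',cv2.resize(p,None,fx=3.8,fy=3.8,interpolation=cv2.INTER_CUBIC))
E
```

```text
table [247.3 164.3   2.3] 1328.1323
jar [ 488.2 -110.6   43.7] 1306.9373
button [ 483.6 -337.7   17.8] 1332.3151
apronend [ 4.498e+02 -1.530e+02 -4.000e-01] 1347.6742
block [ 406.2   92.2 1348.4] 0.0
purple1 [ 654.8 -131.4   42.6] 1321.9329
purple2 [350.5 -85.3  38.9] 1300.213
tw [ 667.5 -324.2    3.2] 1362.134
reader top 0.89 [528.9   1.   -1.3]
reader top 0.7 [ 487.2 -112.3   27.7]
reader scene 0.93 [525.   -3.9  -2.2]
ramp top 0.67 [502.7 -67.9   0.8]
ramp scene 0.94 [499.1 -71.    2.4]
seat top 0.81 [558.2  71.   38.8]
seat scene 0.63 [559.1  76.1  38.4]
trigger_top top 0.62 [ 487.9 -338.    21.4]
trigger_top scene 0.57 [ 487.7 -341.6   18.6]
jar top 0.93 [ 489.1 -108.2   26.9]
jar top 0.93 [347.8 -92.5  19.8]
jar top 0.75 [ 663.2 -135.8   22. ]
jar scene 0.93 [ 491.  -115.    23.9]
jar scene 0.65 [350.3 -91.6  16.9]
jar scene 0.61 [ 663.5 -136.7   23. ]
tweezers top 0.52 [ 673.2 -322.    -1.5]
tweezers scene 0.76 [ 668.6 -322.6   -2.2]
tweezers scene 0.31 [557.6  77.2  39.2]
timer top 0.55 [507.4 333.4  -2.2]
timer scene 0.82 [5.083e+02 3.320e+02 3.000e-01]
spare_jar top 0.56 [693.2 303.7  -5.6]
spare_jar scene 0.76 [6.956e+02 2.991e+02 6.000e-01]
marker top 0.74 [563.4 475.9  -2.2]
marker scene 0.69 [561.  469.8  -3.8]
```

View pics/t0c.png

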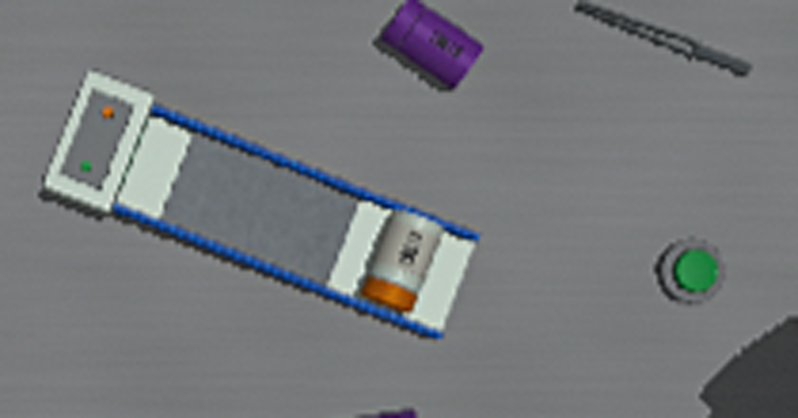

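Call:
carry_out --commands '[[[-0.0418, 0.0395, 0, 0], [-0.0418, 0.0395, 0, 0], [-0.0418, 0.0395, 0, 0], [-0.0418, 0.0395, 0, 0], [-0.0418, 0.0395, 0, 0], [-0.0418, 0.0395, 0, 0], [-0.0418, 0.0395, 0, 0], [-0.0418, 0.0395, 0, 0], [-0.0418, 0.0395, 0, 0], [0, 0, 0, 0]]]' --grip 0.3

```text
clock: 2.25
eef_pos: [471.7, -146.7, 231.6]
ee_rot: [-3.141, 0.001, -2.741]
contact_force: [-0.9, -0.2, 0.4]
gripper_width: 29.9
```

Call:
carry_out --commands '[[[0, 0, 0, -0.163], [0, 0, 0, -0.163], [0, 0, 0, -0.163], [0, 0, 0, -0.163], [0, 0, 0, -0.163], [0, 0, 0, 0], [0, 0, 0, 0]]]'

```text
clock: 3.12
eef_pos: [470.1, -150.1, 231.4]
ee_rot: [-3.142, 0.0, -1.935]
contact_force: [-0.9, 0.4, 0.1]
gripper_width: 30.3
```

```bash
python3 - <<'E'
from h import *
import pickle
o=ctrl.observe(); pickle.dump(o,open('o1.pkl','wb'))
print(o['clock'],o['eef_pos'],o['ee_rot'],o['joint_pos'],o['gripper_width'],o['contact_force'])
p,d=save('wrist','w1.png')
W=cloud('wrist',d,o)
hsv=cv2.cvtColor(p,cv2.COLOR_RGB2HSV)
m=(hsv[...,0]>100)&(hsv[...,0]<122)&(hsv[...,1]>140)&(hsv[...,2]>60)
P=W[m&(d>0)]; print(m.sum(),np.percentile(P,[0,5,50,95,100],axis=0).round(1))
for n in ['reader','ramp','seat','trigger_top','jar']:
    for r in ctrl.place_of('wrist',n)[:2]: print(n,round(r['score'],2),cam2w('wrist',np.array(r['point']),o).round(1))
save('top','t1.png')
E
```

```text
3.125 [ 470.12016327 -150.10768078  231.35711489] [-3.14150243e+00  2.82453528e-05 -1.93481318e+00] [ 9.01130950e-02  5.65028439e-02 -3.77117274e-01  1.56439309e-05
 -1.13708274e+00 -4.54136520e-01] 30.261954250845584 [-0.90044776  0.43123288  0.07055623]
984 [[ 4.308e+02 -1.738e+02 -1.000e-01]
 [ 4.370e+02 -1.623e+02  1.350e+01]
 [ 5.058e+02 -6.910e+01  2.140e+01]
 [ 5.814e+02  5.510e+01  3.640e+01]
 [ 5.962e+02  7.440e+01  3.058e+02]]
reader 0.72 [527.5  -3.4   4.7]
ramp 0.8 [502.9 -70.3   3.8]
seat 0.68 [556.4  73.1  43.6]
seat 0.44 [ 6.683e+02 -3.293e+02  5.000e-01]
trigger_top 0.86 [ 487.2 -343.6   23.4]
jar 0.8 [ 658.9 -136.4   19.3]
jar 0.68 [ 491.1 -110.2   29.5]
```

View pics/w1.png

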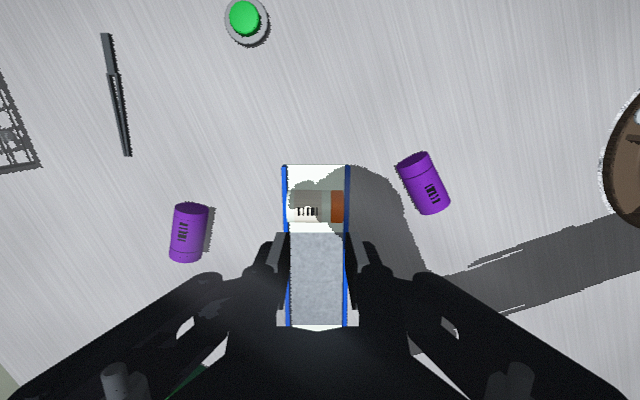

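View pics/t1.png

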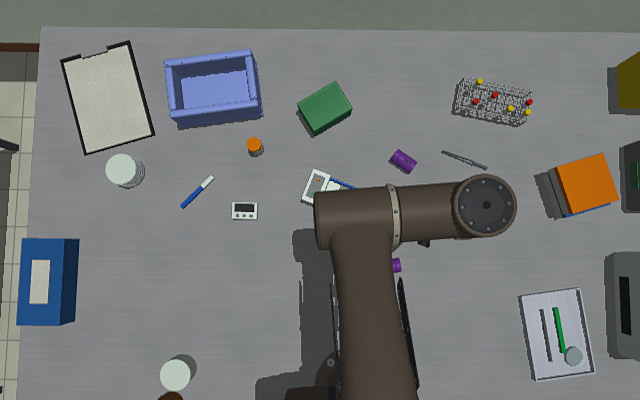

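```bash
python3 - <<'E'
from h import *
import pickle
o=pickle.load(open('o1.pkl','rb'))
for name,f,ob,box in (('top','t0.png',None,(160,250,290,425)),('wrist','w1.png',o,(160,330,275,360))):
    p=cv2.imread('pics/'+f)[:,:,::-1].copy(); d=np.load('pics/'+f+'.npy'); W=cloud(name,d,ob)
    hsv=cv2.cvtColor(p,cv2.COLOR_RGB2HSV)
    m=(hsv[...,0]>100)&(hsv[...,0]<122)&(hsv[...,1]>140)&(hsv[...,2]>60)&(d>0)
    k=np.zeros_like(m);k[box[0]:box[1],box[2]:box[3]]=1; P=W[m&k]; P=P[(P[:,2]>10)&(P[:,2]<50)]
    c0=np.array([527.,-2.])
    best=None
    for th in np.radians(np.arange(66,73,.05)):
        u=np.array([np.cos(th),np.sin(th)]); n=np.array([-u[1],u[0]])
        y=(P[:,:2]-c0)@n
        a=y[y>0];b=y[y<0]
        s=a.std()*len(a)+b.std()*len(b)
        if best is None or s<best[0]: best=(s,th,np.median(a),np.median(b),a.std(),b.std())
    th=best[1];u=np.array([np.cos(th),np.sin(th)]); x=(P[:,:2]-c0)@u
    print(name,len(P),np.degrees(th),best[2:], 'x range',np.percentile(x,[0,1,99,100]))
    n=np.array([-u[1],u[0]]); 
    # jar points: orange cap and white top: higher than rails near x -116
    X=(W[...,:2]-c0)@u; Y=(W[...,:2]-c0)@n; Z=W[...,2]
    J=(np.abs(Y)<37)&(X>-160)&(X<-80)&(Z>28)&(Z<60)&(d>0)&k
    print('jar X',np.percentile(X[J],[1,50,99]),'Y',np.percentile(Y[J],[1,50,99]),'Z',np.percentile(Z[J],[5,50,99]))
    T=(np.abs(Y)<70)&(X>90)&(X<180)&(Z>48)&(Z<60)&(d>0)
    if T.any(): print('block X',np.percentile(X[T],[1,99]),'Y',np.percentile(Y[T],[1,99]),np.median(Z[T]))
    A=(np.abs(Y)<30)&(X>-175)&(X<-140)&(Z>3)&(Z<10)&(d>0)&(p.min(-1)>180)
    if A.any():print('apron X min',np.percentile(X[A],[1,99]),'Z',np.median(Z[A]))
    g=(hsv[...,0]>45)&(hsv[...,0]<80)&(hsv[...,1]>120)&(d>0)
    G=W[g]; G=G[np.hypot(G[:,0]-487,G[:,1]+340)<30]
    if len(G): print('button',G.mean(0),len(G),np.ptp(G,axis=0))
    for t,zz in (('bench',0),):
        B=(np.abs(Y)>60)&(np.abs(Y)<75)&(np.abs(X)<60)&(np.abs(Z)<10)&(d>0); print('bench z',np.median(Z[B]))
E
```

```text
top 350 69.3999999999998 (np.float64(39.97074487743292), np.float64(-41.31845778842548), np.float64(1.4989480307043719), np.float64(1.483049165396752)) x range [-164.30864649 -161.39003495  102.16852436  104.31387298]
jar X [-134.73098971 -113.10757217  -94.80239181] Y [-35.99878835  -1.53571908  32.2198955 ] Z [32.52449938 43.75143443 51.62695086]
block X [106.59627196 160.56220357] Y [-49.49829674  44.90658379] 54.38506976297458
apron X min [-164.92522821 -140.92138465] Z 5.592431065669643
button [ 483.64507728 -338.78285328   21.14291246] 99 [29.67249264 30.42633223 14.92389706]
bench z -0.5921434386799547
wrist 929 69.34999999999981 (np.float64(36.87314392869214), np.float64(-42.87566801481941), np.float64(1.5603688750986962), np.float64(1.6364286953196086)) x range [-167.03569114 -166.70441275   58.45566749   68.2982203 ]
jar X [-137.75531788 -122.53821993  -98.00283971] Y [-36.257117    -2.91311178  31.3400847 ] Z [32.82139145 45.49131178 49.50825919]
apron X min [-166.05454128 -143.02910381] Z 6.586474090594336
button [ 484.63927073 -339.35953156   21.93759155] 859 [34.07136916 34.17039748 13.88399961]
bench z 0.7137863897679608
```

Call:
carry_out --commands '[[[0.007, -0.0027, 0.05, -0.0045], [0, 0, 0.05, 0], [0, 0, 0.05, 0], [0, 0, 0.03, 0], [0, 0, 0.02, 0], [0, 0, 0.01, 0], [0, 0, 0.005, 0], [0, 0, 0, 0]]]'

```text
clock: 4.47
eef_pos: [470.6, -157.2, 16.6]
ee_rot: [-3.141, 0.0, -1.926]
contact_force: [-0.7, 0.8, 0.4]
gripper_width: 29.6
```

```bash
cat >> h.py <<'E'
O=np.array([528.2,-3.3]); TH=np.radians(69.4); U=np.array([np.cos(TH),np.sin(TH)]); N=np.array([-U[1],U[0]])
def rd(P): P=np.asarray(P); return np.stack([(P[...,:2]-O)@U,(P[...,:2]-O)@N,P[...,2]],-1)
def st():
    o=ctrl.observe(); print('t',o['clock'],'pos',o['eef_pos'].round(1),'reader',rd(o['eef_pos']).round(1),'yaw',np.degrees(o['ee_rot'][2]).round(2),'F',o['contact_force'].round(2),'w',round(o['gripper_width'],1)); return o
E
python3 - <<'E'
from h import *
o=st(); save('wrist','w2.png'); save('scene','s2.png')
p=cv2.imread('pics/s2.png')[170:290,210:370]; cv2.imwrite('pics/s2c.png',cv2.resize(p,None,fx=4.8,fy=4.8,interpolation=cv2.INTER_CUBIC))
E
```

```text
t 4.475 pos [ 470.6 -157.2   16.6] reader [-164.4   -0.3   16.6] yaw -110.37 F [-0.69  0.75  0.39] w 29.6
```

View pics/w2.png

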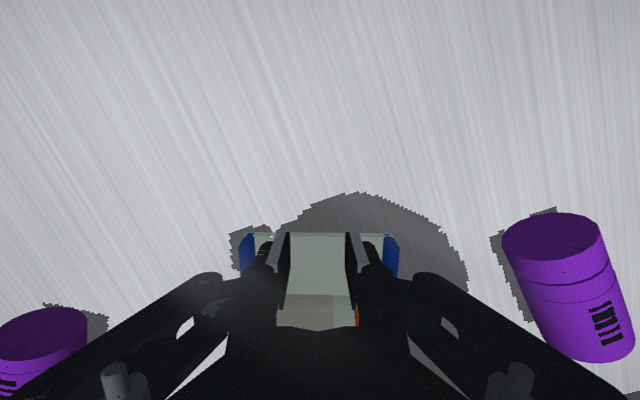

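View pics/s2c.png

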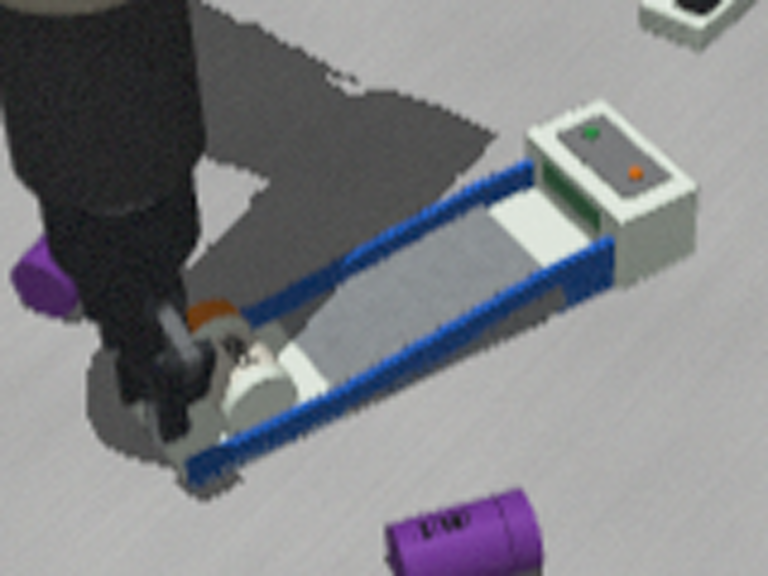

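Call:
carry_out --commands '[[[-0.004, 0, 0.002, 0], [-0.004, 0, 0, 0], [-0.001, 0, 0, 0], [-0.001, 0, 0, 0], [-0.001, 0, 0, 0], [-0.001, 0, 0, 0], [-0.001, 0, 0, 0], [-0.001, 0, 0, 0]]]'

```text
clock: 5.58
eef_pos: [475.2, -144.1, 14.3]
ee_rot: [3.142, 0.0, -1.926]
contact_force: [-0.3, -0.3, -0.2]
gripper_width: 30.3
```

```bash
python3 - <<'E'
from h import *
o=st(); save('wrist','w3.png'); save('scene','s3.png')
p=cv2.imread('pics/s3.png')[170:290,210:370]; cv2.imwrite('pics/s3c.png',cv2.resize(p,None,fx=4.8,fy=4.8,interpolation=cv2.INTER_CUBIC))
E
```

```text
t 5.575 pos [ 475.2 -144.1   14.3] reader [-150.4    0.    14.3] yaw -110.37 F [-0.32 -0.28 -0.25] w 30.3
```

View pics/w3.png

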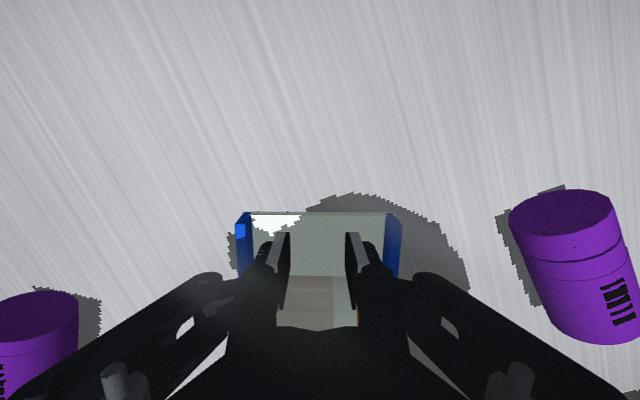

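View pics/s3c.png

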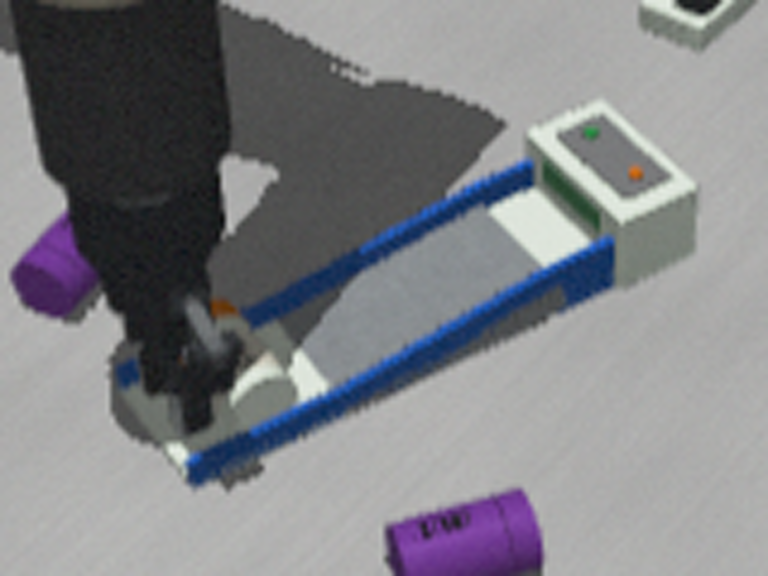

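Call:
carry_out --commands '[[[-0.001, 0, 0, 0], [-0.001, 0, 0, 0], [-0.001, 0, 0, 0], [-0.001, 0, 0, 0], [-0.001, 0, 0, 0], [-0.001, 0, 0, 0], [-0.001, 0, 0, 0], [-0.001, 0, 0, 0]]]'

```text
clock: 6.68
eef_pos: [478.0, -136.5, 14.3]
ee_rot: [-3.142, 0.0, -1.926]
contact_force: [0.0, -0.2, -0.1]
gripper_width: 30.3
```

```bash
cat >> h.py <<'E'
def jarx(d,a=-160,b=130,v=True):
    W=rd(cloud('scene',d)); X,Y,Z=W[...,0],W[...,1],W[...,2]
    # right end face of jar ~ Y=-35 side + cylinder top; print extents of points above rails
    base=np.where(X<-70,6,np.where(X<70,6+.1228*(X+70),18))
    m=(d>0)&(np.abs(Y)<37)&(X>a)&(X<min(b,105))&(Z>base+20)&(Z<base+48)
    return W[m]
def look(i):
    o=st(); p,d=save('scene','s%s.png'%i)
    p=cv2.imread('pics/s%s.png'%i)[170:290,210:370]; cv2.imwrite('pics/s%sc.png'%i,cv2.resize(p,None,fx=4.8,fy=4.8,interpolation=cv2.INTER_CUBIC))
    for r in ctrl.place_of('scene','jar')[:4]: print('jar',round(r['score'],2),rd(cam2w('scene',np.array(r['point']))).round(1))
    return o,p,d
E
python3 - <<'E'
from h import *
o,p,d=look(4)
for f in ('s0','s2','s3','s4'):
    d=np.load('pics/%s.png.npy'%f); P=jarx(d,-135 if f!='s0' else -160,-60); print(f,len(P),np.percentile(P,[1,50,95,99],axis=0).round(1).tolist())
E
```

```text
t 6.675 pos [ 478.  -136.5   14.3] reader [-1.424e+02  1.000e-01  1.430e+01] yaw -110.37 F [ 0.03 -0.24 -0.07] w 30.3
jar 0.8 [ -80.1 -171.6   21.4]
jar 0.56 [-142.7  134.9   19.1]
s0 368 [[-138.9, -36.7, 26.5], [-123.6, -7.9, 40.5], [-102.6, 29.4, 46.5], [-99.5, 33.3, 47.3]]
s2 265 [[-134.7, -36.8, 27.5], [-118.5, -13.1, 42.3], [-102.1, 28.3, 46.5], [-99.6, 32.5, 48.0]]
s3 168 [[-134.0, -36.8, 27.0], [-112.9, -25.1, 41.3], [-101.4, 24.7, 46.4], [-99.2, 30.1, 47.2]]
s4 163 [[-132.1, -36.8, 27.0], [-106.9, -26.7, 40.7], [-94.7, 22.6, 46.3], [-92.8, 30.4, 47.7]]
```

View pics/s4c.png

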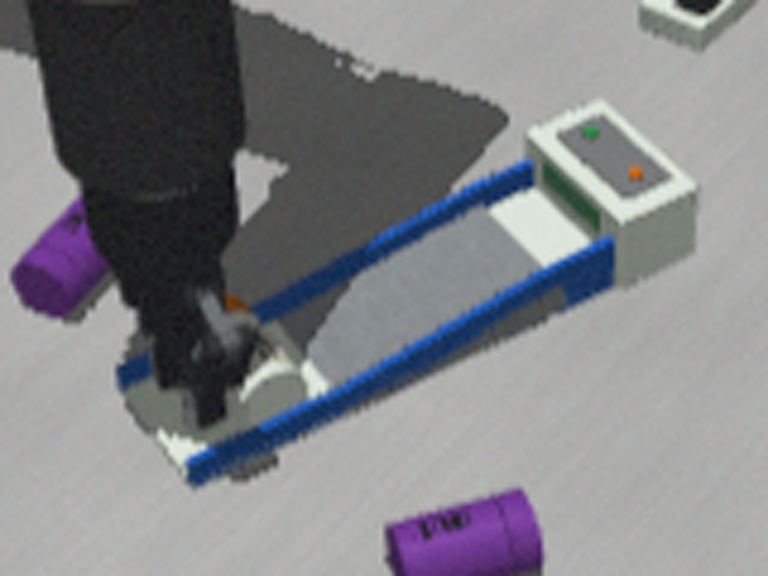

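Call:
carry_out --commands '[[[-0.002, 0, 0, 0], [-0.003, 0, 0, 0], [-0.004, 0, 0, 0], [-0.004, 0, 0, 0], [-0.004, 0, 0, 0], [-0.004, 0, 0, 0], [-0.004, 0, 0, 0], [-0.004, 0, 0, 0], [-0.004, 0, 0, 0], [-0.004, 0, 0, 0]]]'

```text
clock: 8.02
eef_pos: [491.0, -101.7, 14.3]
ee_rot: [3.142, -0.0, -1.926]
contact_force: [-0.2, -0.0, 0.3]
gripper_width: 29.7
```

Call:
carry_out --commands '[[[-0.004, 0, -0.0004, 0], [-0.004, 0, -0.0005, 0], [-0.004, 0, -0.0005, 0], [-0.004, 0, -0.0005, 0], [-0.004, 0, -0.0005, 0], [-0.004, 0, -0.0005, 0], [-0.004, 0, -0.0005, 0], [-0.004, 0, -0.0005, 0]]]'

```text
clock: 9.02
eef_pos: [502.1, -71.7, 18.2]
ee_rot: [3.142, 0.0, -1.926]
contact_force: [-0.3, 0.2, -1.1]
gripper_width: 29.9
```

```bash
python3 - <<'E'
from h import *
o,p,d=look(5)
P=jarx(d,-80,0); print(len(P),np.percentile(P,[1,50,95,99],axis=0).round(1).tolist())
E
```

```text
t 9.025 pos [502.1 -71.7  18.2] reader [-73.2   0.4  18.2] yaw -110.37 F [-0.25  0.16 -1.1 ] w 29.9
jar 0.95 [ -80.4 -170.8   20.7]
jar 0.64 [-143.3  134.6   16.6]
jar 0.59 [-40.5  -1.2  30.6]
156 [[-79.6, -36.8, 26.5], [-53.4, -28.1, 40.5], [-27.7, 16.9, 49.3], [-25.8, 24.9, 50.7]]
```

View pics/s5c.png

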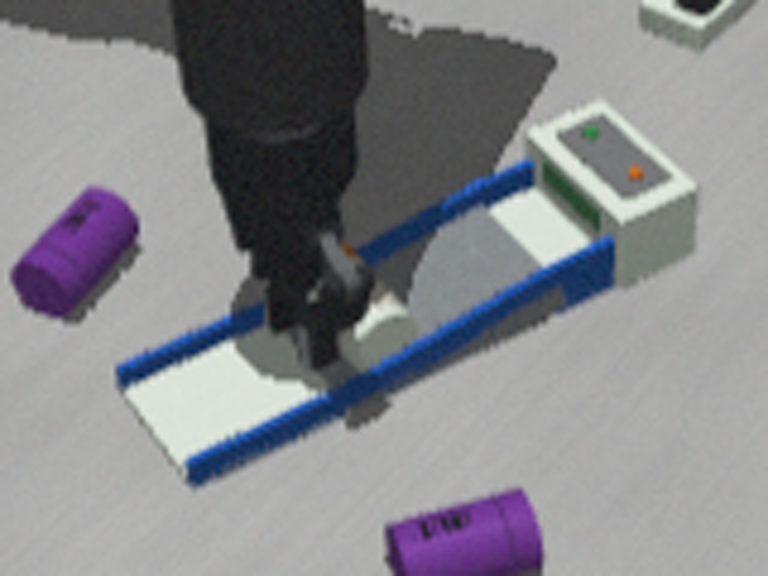

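Call:
carry_out --commands '[[[-0.004, 0, -0.0005, 0], [-0.004, 0, -0.0005, 0], [-0.004, 0, -0.0005, 0], [-0.004, 0, -0.0005, 0], [-0.004, 0, -0.0005, 0], [-0.004, 0, -0.0005, 0], [-0.004, 0, -0.0005, 0], [-0.004, 0, -0.0005, 0], [-0.004, 0, -0.0005, 0], [-0.004, 0, -0.0005, 0]]]'

```text
clock: 10.38
eef_pos: [516.0, -34.2, 23.2]
ee_rot: [3.142, -0.0, -1.926]
contact_force: [-0.0, -0.3, 0.5]
gripper_width: 29.8
```

Call:
carry_out --commands '[[[-0.004, 0, -0.0005, 0], [-0.004, 0, -0.0005, 0], [-0.004, 0, -0.0005, 0], [-0.004, 0, -0.0005, 0], [-0.004, 0, -0.0005, 0], [-0.004, 0, -0.0005, 0], [-0.004, 0, -0.0005, 0], [-0.004, 0, -0.0005, 0], [-0.004, 0, -0.0005, 0], [-0.004, 0, -0.0005, 0]]]'

```text
clock: 11.62
eef_pos: [529.9, 3.3, 28.2]
ee_rot: [3.142, -0.0, -1.926]
contact_force: [-1.3, -1.5, -0.4]
gripper_width: 30.2
```

Call:
carry_out --commands '[[[-0.004, 0, -0.0005, 0], [-0.004, 0, -0.0005, 0], [-0.003, 0, -0.0003, 0], [-0.003, 0, -0.0003, 0], [-0.002, 0, -0.0002, 0], [-0.002, 0, -0.0002, 0], [-0.001, 0, 0, 0]]]'

```text
clock: 12.5
eef_pos: [536.5, 21.0, 30.2]
ee_rot: [3.142, -0.0, -1.926]
contact_force: [0.5, 0.2, 0.9]
gripper_width: 29.9
```

```bash
python3 - <<'E'
from h import *
o,p,d=look(6)
P=jarx(d,35,120); print(len(P),np.percentile(P,[1,50,95,99],axis=0).round(1).tolist())
E
```

```text
t 12.5 pos [536.5  21.   30.2] reader [25.6  0.8 30.2] yaw -110.37 F [0.5  0.17 0.92] w 29.9
jar 0.71 [ -78.2 -173.4   20.8]
jar 0.69 [-144.6  135.5   19.1]
jar 0.68 [57.1 -3.8 42. ]
144 [[36.0, -36.9, 38.8], [66.3, -25.7, 49.7], [104.7, 25.9, 61.6], [105.0, 35.4, 62.3]]
```

View pics/s6c.png

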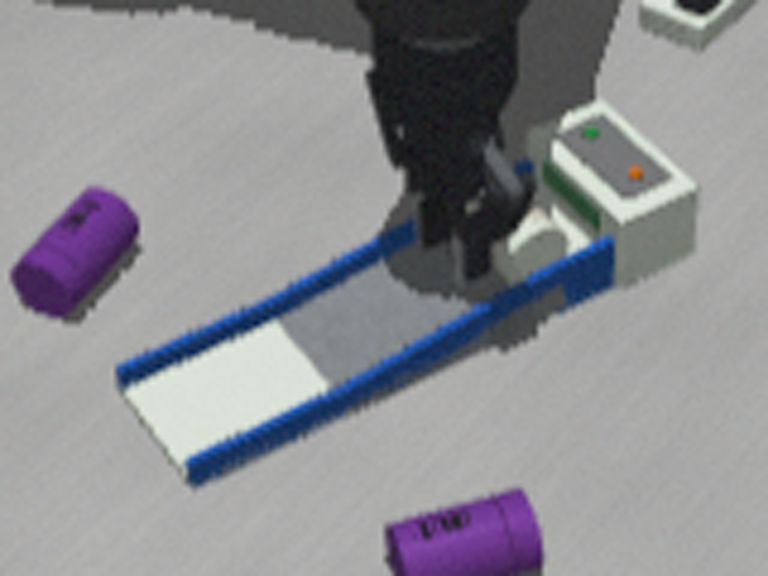

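Call:
carry_out --commands '[[[-0.001, 0, 0, 0], [-0.002, 0, -0.0002, 0], [-0.002, 0, -0.0002, 0], [-0.002, 0, 0, 0], [-0.003, 0, 0, 0], [-0.003, 0, 0, 0], [-0.003, 0, 0, 0], [-0.003, 0, 0, 0], [-0.003, 0, 0, 0], [-0.003, 0, 0, 0]]]'

```text
clock: 13.85
eef_pos: [545.2, 44.5, 30.6]
ee_rot: [3.142, -0.0, -1.926]
contact_force: [-0.4, 0.2, 0.6]
gripper_width: 30.2
```

Call:
carry_out --commands '[[[-0.001, 0, 0, 0], [-0.001, 0, 0, 0]]]'

```text
clock: 14.1
eef_pos: [545.8, 46.2, 30.6]
ee_rot: [3.142, -0.0, -1.926]
contact_force: [0.2, 0.3, 0.6]
gripper_width: 29.9
```

```bash
python3 - <<'E'
from h import *
o,p,d=look(7)
E
```

```text
t 14.1 pos [545.8  46.2  30.6] reader [52.6  0.9 30.6] yaw -110.37 F [0.17 0.29 0.61] w 29.9
jar 0.95 [ -77.7 -172.3   21.2]
jar 0.67 [-144.4  135.3   16.4]
jar 0.5 [87.8 -1.2 37.2]
```

View pics/s7c.png

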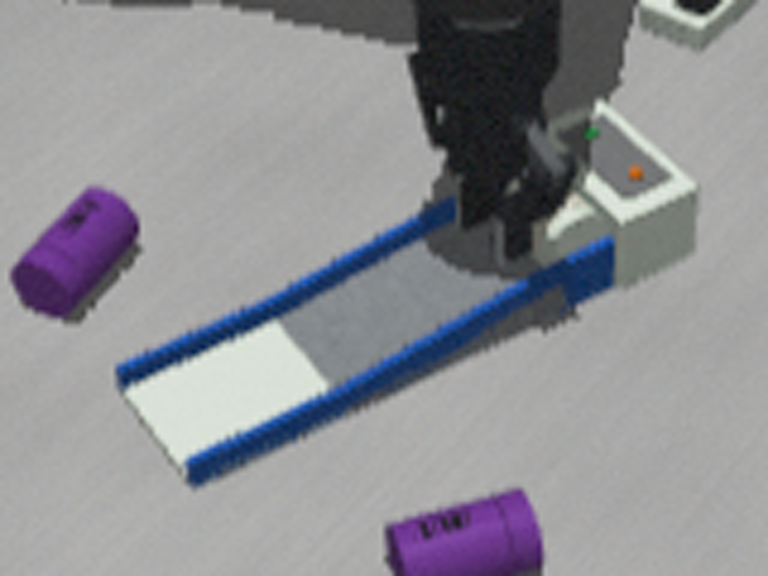

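Call:
carry_out --commands '[[[-0.001, 0, 0, 0], [-0.0005, 0, 0, 0]]]'

```text
clock: 14.45
eef_pos: [545.8, 46.7, 30.5]
ee_rot: [3.141, -0.002, -1.927]
contact_force: [0.2, -6.8, 2.6]
gripper_width: 29.5
```

Call:
carry_out --commands '[[[-0.0005, 0, 0, 0], [-0.0005, 0, 0, 0]]]'

```text
clock: 14.7
eef_pos: [545.7, 46.8, 30.5]
ee_rot: [3.14, -0.003, -1.927]
contact_force: [-0.3, -11.1, 3.2]
gripper_width: 30.2
```

Force rose to about 11 N, so the jar is against the stop. I'll back off gently, lift clear and look.

Call:
carry_out --commands '[[[0.001, 0, 0, 0], [0.001, 0, 0, 0], [0.002, 0, 0, 0], [0.004, 0, 0, 0], [0.01, 0, -0.003, 0], [0.02, 0, -0.01, 0], [0.02, 0, -0.04, 0], [0.03, 0, -0.05, 0], [0.05, 0, -0.03, 0], [0, 0, 0, 0]]]' --grip 0.3

```text
clock: 15.95
eef_pos: [498.3, -83.7, 167.0]
ee_rot: [-3.137, 0.003, -1.929]
contact_force: [0.4, 0.2, -0.6]
gripper_width: 29.8
```

```bash
python3 - <<'E'
from h import *
o,p,d=look(8)
P=jarx(d,40,104); print(len(P),np.percentile(P,[1,50,95,99],axis=0).round(1).tolist())
o=st();p,d=save('wrist','w8.png')
for n in ('jar','seat'):
  for r in ctrl.place_of('wrist',n)[:4]: print(n,round(r['score'],2),rd(cam2w('wrist',np.array(r['point']),o)).round(1))
E
```

```text
t 15.95 pos [498.3 -83.7 167. ] reader [-85.7  -0.3 167. ] yaw -110.55 F [ 0.36  0.21 -0.58] w 29.8
jar 0.95 [ -79.2 -172.    22. ]
jar 0.72 [84.  -3.9 37.2]
jar 0.68 [ 3.416e+02 -4.840e+01 -2.000e-01]
jar 0.63 [-144.4  138.4   21. ]
290 [[62.4, -36.8, 40.7], [77.2, -4.9, 53.1], [102.8, 28.6, 58.0], [103.8, 32.5, 59.6]]
t 16.05 pos [498.2 -81.9 164.4] reader [-84.1   0.5 164.4] yaw -110.48 F [-0.09 -0.02 -0.99] w 30.1
jar 0.82 [-138.7  138.    18.9]
jar 0.67 [90.2 -2.  38.1]
jar 0.58 [ -77.3 -165.5   22.4]
```

View pics/s8c.png

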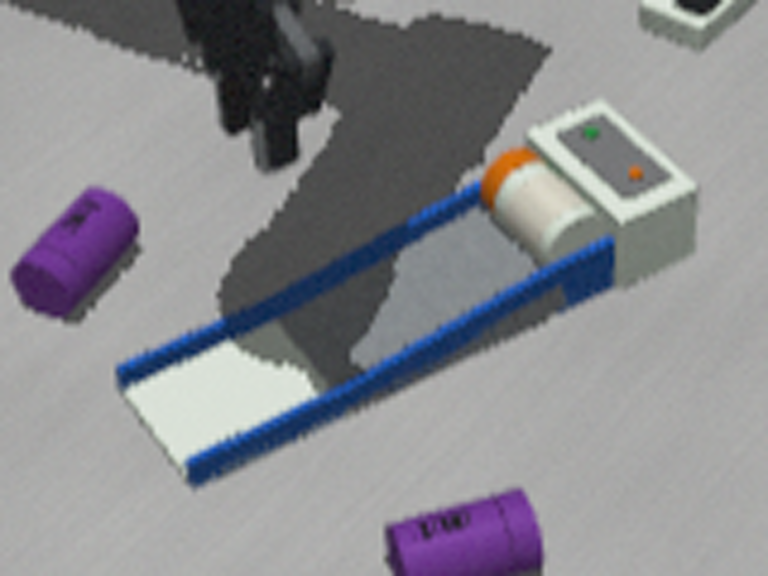

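View pics/w8.png

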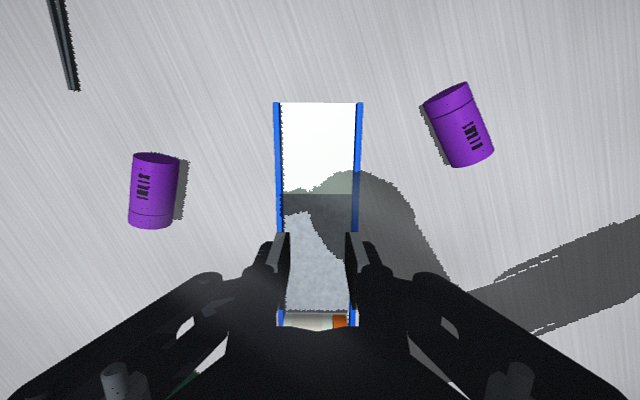

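Call:
carry_out --commands '[[[0.03, -0.0095, 0, 0], [0.05, -0.016, 0, 0], [0.05, -0.016, 0, 0], [0.03, -0.0095, 0, 0], [0, 0, 0, 0], [0, 0, 0, 0]]]' --grip 1

```text
clock: 16.95
eef_pos: [490.7, -247.9, 162.7]
ee_rot: [3.14, -0.0, -1.926]
contact_force: [0.1, 1.0, 0.5]
gripper_width: -0.1
```

```bash
python3 - <<'E'
from h import *
o=st();p,d=save('wrist','w9.png'); W=cloud('wrist',d,o)
for r in ctrl.place_of('wrist','trigger_top')[:2]: print(round(r['score'],2),cam2w('wrist',np.array(r['point']),o).round(1))
hsv=cv2.cvtColor(p,cv2.COLOR_RGB2HSV)
g=(hsv[...,0]>45)&(hsv[...,0]<80)&(hsv[...,1]>120)&(d>0)
G=W[g]; G=G[np.hypot(G[:,0]-487,G[:,1]+340)<40]; print(len(G),np.percentile(G,[2,50,98],axis=0).round(1).tolist())
top=G[G[:,2]>np.median(G[:,2])-3]; c,r=cv2.minEnclosingCircle(top[:,:2].astype(np.float32)); print(c,r,np.median(top[:,2]))
t=o['eef_pos']; yaw=o['ee_rot'][2]
for tgt in (c,(487,-340)):
    e=np.array(tgt)-t[:2]; print('tool dx dy',e@[np.cos(yaw),np.sin(yaw)],e@[np.sin(yaw),-np.cos(yaw)])
E
```

```text
t 16.95 pos [ 490.7 -247.9  162.7] reader [-242.2  -51.   162.7] yaw -110.35 F [0.12 1.   0.48] w -0.1
0.97 [ 488. -343.   23.]
1016 [[470.2, -355.4, 20.3], [484.7, -340.8, 22.4], [499.6, -325.8, 24.0]]
(484.7783508300781, -340.62921142578125) 16.680095672607422 22.36819682640838
tool dx dy 88.97416211988586 -26.692577398623957
tool dx dy 87.61159776754734 -28.556726115407177
```

View pics/w9.png

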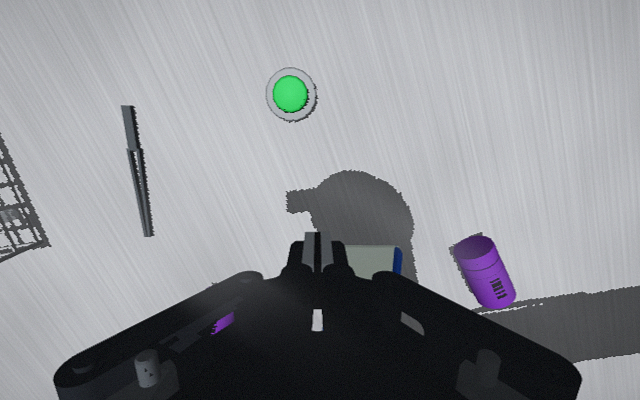

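Call:
carry_out --commands '[[[0.045, -0.0135, 0, 0], [0.044, -0.0135, 0.03, 0], [0, 0, 0.05, 0], [0, 0, 0.03, 0], [0, 0, 0.015, 0], [0, 0, 0.007, 0], [0, 0, 0, 0], [0, 0, 0, 0]]]'

```text
clock: 18.05
eef_pos: [486.0, -341.5, 32.8]
ee_rot: [-3.14, -0.0, -1.926]
contact_force: [-0.1, 0.2, 0.6]
gripper_width: 0.4
```

```bash
python3 - <<'E'
from h import *
o=st();p,d=save('scene','s10.png')
p=cv2.imread('pics/s10.png')[230:350,130:270]; cv2.imwrite('pics/s10c.png',cv2.resize(p,None,fx=4.8,fy=4.8,interpolation=cv2.INTER_CUBIC))
save('wrist','w10.png')
E
```

```text
t 18.05 pos [ 486.  -341.5   32.8] reader [-331.4  -79.5   32.8] yaw -110.34 F [-0.08  0.23  0.63] w 0.4
```

View pics/s10c.png

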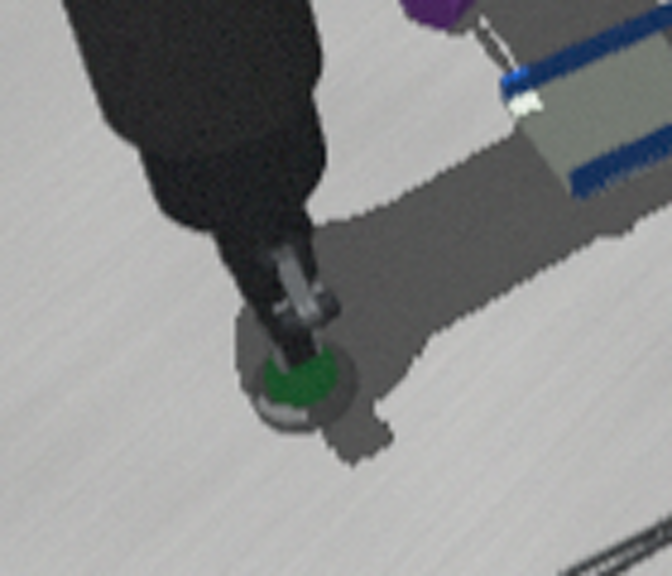

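View pics/w10.png

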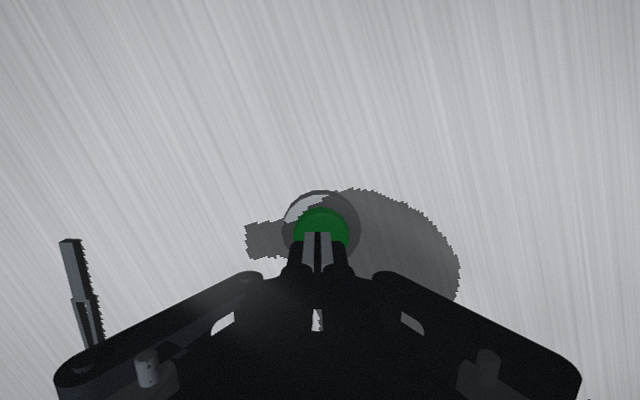

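The shut fingertips are centred over the button (wrist view, about (322,225)). I'll press down.

Call:
carry_out --commands '[[[0, 0, 0.004, 0], [0, 0, 0.004, 0], [0, 0, 0.002, 0], [0, 0, 0.002, 0], [0, 0, 0.001, 0], [0, 0, 0.001, 0], [0, 0, 0.001, 0], [0, 0, 0.001, 0]]]'

```text
clock: 19.15
eef_pos: [485.0, -341.5, 16.0]
ee_rot: [3.141, -0.0, -1.926]
contact_force: [-4.3, 4.1, 13.4]
gripper_width: 0.3
```

Call:
carry_out --commands '[[[0, 0, 0.001, 0], [0, 0, 0.0005, 0], [0, 0, 0, 0]]]'

```text
clock: 19.52
eef_pos: [485.0, -341.4, 15.8]
ee_rot: [-3.141, -0.0, -1.926]
contact_force: [-6.0, 6.5, 19.1]
gripper_width: -0.0
```

The travel is about 6.5 mm and the force is 19 N, against a 4 N spring, so the button is bottomed out. I'll let go.

Call:
carry_out --commands '[[[0, 0, -0.002, 0], [0, 0, -0.002, 0], [0, 0, -0.004, 0], [0, 0, -0.008, 0], [0, 0, -0.03, 0], [0, 0, -0.05, 0], [0, 0, -0.05, 0], [0, 0, 0, 0], [0, 0, 0, 0]]]'

```text
clock: 20.65
eef_pos: [485.2, -341.3, 160.3]
ee_rot: [-3.141, 0.0, -1.926]
contact_force: [0.2, 1.3, -0.2]
gripper_width: -0.1
```

```bash
python3 - <<'E'
from h import *
o,p,d=look(11)
P=jarx(d,40,104); print(len(P),np.percentile(P,[1,50,95,99],axis=0).round(1).tolist())
save('top','t11.png')
for n in ['jar','tweezers','timer','spare_jar','marker','trigger_top']:
    for r in ctrl.place_of('scene',n)[:3]: print(n,round(r['score'],2),cam2w('scene',np.array(r['point'])).round(1))
E
```

```text
t 20.65 pos [ 485.2 -341.3  160.3] reader [-331.5  -78.7  160.3] yaw -110.38 F [ 0.23  1.26 -0.24] w -0.1
jar 0.87 [83.7 -3.6 37. ]
jar 0.85 [-143.2  135.9   20.1]
jar 0.61 [ -80.9 -170.5   21.9]
284 [[61.8, -36.6, 41.0], [77.1, -5.4, 53.5], [102.6, 27.9, 58.2], [103.8, 32.6, 59.0]]
jar 0.87 [561.   73.8  37. ]
jar 0.85 [350.6 -89.5  20.1]
jar 0.61 [ 659.3 -139.    21.9]
tweezers 0.53 [ 6.696e+02 -3.264e+02 -2.000e-01]
timer 0.74 [505.9 330.6  -1.5]
spare_jar 0.8 [695.4 297.8  -1.3]
marker 0.61 [559.2 472.7  -6.4]
trigger_top 0.58 [ 483.6 -341.9   16.9]
```

View pics/s11.png

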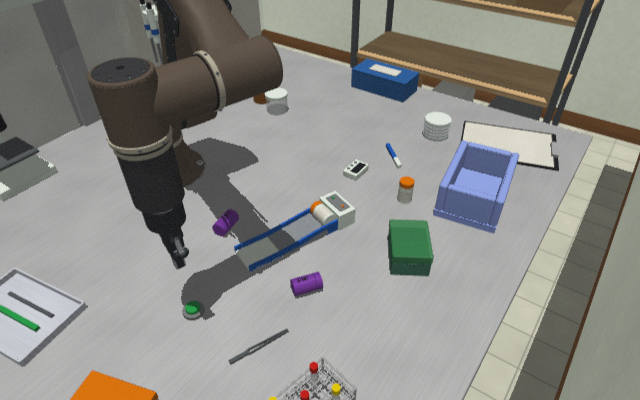

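View pics/s11c.png

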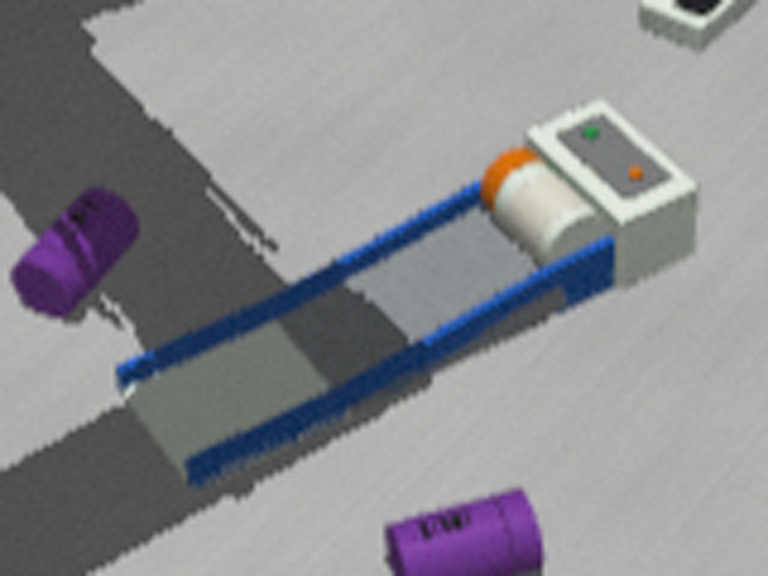

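View pics/t11.png

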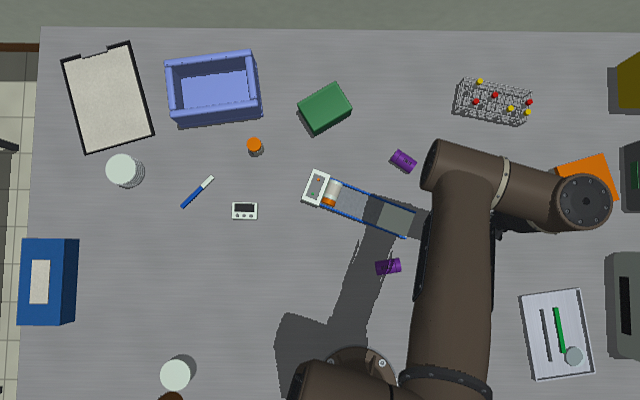

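```bash
python3 - <<'E'
from h import *
from scipy.optimize import least_squares
for cam,f in (('top','t11.png'),('scene','s8.png'),('scene','s11.png')):
    d=np.load('pics/%s.npy'%f); W=rd(cloud(cam,d))
    X,Y,Z=W[...,0],W[...,1],W[...,2]
    m=(d>0)&(np.abs(Y)<30)&(X>55)&(X<100)&(Z>42)&(Z<64); P=W[m]
    r=least_squares(lambda q:np.hypot(P[:,0]-q[0],P[:,2]-q[1])-21,[86,39],loss='soft_l1')
    b=(d>0)&(np.abs(Y)<40)&(X>95)&(X<175)&(np.abs(Z-54)<3)&(X>100)
    print(cam,f,len(P),r.x.round(1),'block edges',np.percentile(X[b],[1,99]).round(1))
E
```

```text
top t11.png 245 [85.8 38.6] block edges [100.7 161.3]
scene s8.png 215 [82.8 35.9] block edges [103.5 155.7]
scene s11.png 219 [83. 36.] block edges [103.1 156.1]
```

```bash
python3 - <<'E'
from h import *
st(); print(ctrl.finish_job())
E
```

```text
t 21.1 pos [ 485.  -341.4  159.7] reader [-331.7  -78.6  159.7] yaw -110.37 F [ 0.01 -0.53 -1.01] w 0.1
the job is handed in; nothing more can be done
None
```

The jar is in the cradle, the green button was pressed fully and released, and I handed the job in at 21.1 s.

**Jar:** I pushed it up the ramp with both fingertips behind it, slowly, until it dropped into the cradle. The push force then rose to about 11 N against the stop, and I backed the fingers off. I looked at three points on the way up, and each time the jar was where the fingers should have had it. I did not watch it continuously, and it will have dropped over the 5 mm step on its own.

**Button:** I pressed it after that with the shut fingertips. It went down about 6.5 mm and stopped hard at 19 N, well over the 4 N spring. I then lifted straight up, and the arm is now clear of everything.

**Last checks:**
- **Jar position:** the top camera puts the jar's centre at x = 85.8 mm, 38.6 mm above the bench, where the seat is at 86 and 39. The scene camera disagrees, giving x = 83.0 mm and 36.0 mm high. It also reads the reader block's far edge about 6 mm short, so I trusted the top camera. I could not see directly whether the jar still touches the stop.
- **Button released:** I judged this only from the fingers being clear. The one reading of the button top afterwards was 17 mm, against about 22 mm in the depth readings before pressing. The networks are good to about 4 mm, so this neither confirms nor rules out that it sprang back.
- **Everything else:** the timer, spare jar, tweezers, marker and both purple jars read within about 5 mm of where they started.

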